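Unstack the dried lids and close each storage jar with its own

ROBOT

A 7-joint arm with a two-finger parallel gripper is mounted at the origin on the work surface; the furniture and walls round the work are solid. World frame = base frame: x ahead of the robot, y to its left, z up, the work surface at z = 0. Lengths are in mm, angles in rad, forces in N, time in s.
With the tool pointing down it reaches from about 425 to 825 mm from the base axis. Payload 3.6 kg.
Tool frame: the origin (TCP) lies at the very end of the fingers, on their centre line; the grasp point (between the pads) lies 19 mm behind it; z points along the fingers, y is the line along which they close (so a half turn about z gives the same grasp; the last joint's range is limited). The gripper opens to 85 mm and grips with 20 to 120 N. Pads are 22 mm wide; open, the fingers measure 114 mm over their backs; the gripper's body (76 mm by 85 mm) begins 54 mm behind the grasp point. The pads swing forward as they close: fully open they stand 13 mm farther back than shut.
Start: joints at [-1.202, 0.615, -0.013, 1.423, 0.008, 1.103, -0.04], TCP at [249.968, 599.98, 191.697] pointing down, gripper open.
Joint ranges: [-3.12, 3.12], [-0.3, 2.06], [-1.34, 1.32], [0.26, 2.42], [-1.36, 4.5], [0.01, 1.98], [-2.84, 2.84]. Speed limits (rad/s): [2.79, 2.79, 3.14, 3.14, 3.14, 3.14, 3.14].

INTERFACE

Orientations are given as a unit quaternion [w, x, y, z].
In Python, from workcell import bot gives the robot as it stands.
- The arm moves only by the tool servo_tool, never from a script. Its argument "targets" is text: rows parted by semicolons, each of 7 numbers parted by spaces: the turn, a rotation vector about the tool's x, y, z in rad, then the shift along the tool's x, y, z in cm, then the finger opening in cm, from 0 to 8.54. In form: wx wy wz tx ty tz claw; .... A call has exactly 10 rows; each row shifts and turns the commanded pose from where the row before left it, along the tool's axes as they then stand; what a row does not reach is not made up. A row lasts 1/12 s, in which the tool goes at most 41.7 mm and 7.16 degrees, less where a joint would pass 70% of its speed; a pose out of reach is approached as far as the arm can. A call with a gripper value outside its range is refused whole. The fingers move at their own pace and stop on an object; "squeeze" is the grip in N (left out, the last holds). Time passes only in rows, so rows that do not move let the fingers close, or fill a call up. It gives the time, the measured TCP pose, the force, the opening and the grip force at its end, in the units of the state.
- bot.state(): the state, without advancing time (a new reading comes with each control period).
- bot.get_image(name): name is "side" or "top"; returns (picture, depth): 400x640x3 uint8, red, green, blue; 400x640 float32, mm along the optical axis (not along the pixel's ray), 0 where there is no reading.
- bot.camera_model(name): a dict with "camera_matrix" (3x3 intrinsics, pixels), "distortion" ([k1, k2, p1, p2, k3] as OpenCV has them; the pictures are not rectified), "origin" and "rotation" of the camera in the world. Camera axes: x right, y down, z forward; pixel columns grow to the right and rows downward; lengths in mm; the calibration is good to about 2 mm. A picture is of the moment at which its call begins. camera_model takes no time and is no camera call.
- bot.job_done(): hands the job in; it is judged then, once.
The state is a dict: "clock": time; "joint_pos": joint angles; "qd": joint speeds; "tau": joint torques, N m; "tool_pos": TCP position; "tool_rot": TCP orientation; "contact_force": force on the tool from outside, world axes, zero at the start; "torque": the same for the moment, N m; "grip_width": finger opening in mm; "gripper_force": force on a finger pad.
Only numpy, scipy, OpenCV 4.12 (cv2) and the standard library are available. Lean on these libraries where they do the work, as an engineer would, in place of code of your own. Each camera call takes 0.05 s, during which the arm holds its last target. There are 200 camera calls.

TASK

The washed storage jars are dry and their lids lie in two piles of two on the chopping board: take the piles apart from the top and close each jar with the lid of its own colour, seated fully down and level on the rim. They are stoneware, so set the lids down gently, keep the jars standing where they are, and leave the two small spice jars alone.

Things in the scene. Friction and masses are not known exactly. Their poses are not given: they have to be found in the camera images.
- lid_blue: blue stoneware lid, pale wooden knob, 170 g. Origin: centre of its foot, z up. From there up: hollow skirt to 18 mm, 74 mm across at the foot and 84 at the top; disc 98 mm across, 18 to 25 mm; knob 20 mm across, 25 to 40.5 mm, to hold it by. At first on the chopping board (21 mm thick) under another lid, whose skirt hides its knob.
- lid_yellow: mustard-yellow stoneware lid, pale wooden knob, 140 g. Origin: centre of its foot, z up. From there up: hollow skirt to 18 mm, 62 mm across at the foot and 72 at the top; disc 86 mm across, 18 to 25 mm; knob 20 mm across, 25 to 40.5 mm, to hold it by. At first on the chopping board (21 mm thick) under another lid, whose skirt hides its knob.
- lid_red: brick-red stoneware lid, pale wooden knob, 110 g. Origin: centre of its foot, z up. From there up: hollow skirt to 18 mm, 48 mm across at the foot and 58 at the top; disc 72 mm across, 18 to 25 mm; knob 20 mm across, 25 to 40.5 mm, to hold it by. At first the upper of a pile of two, its skirt over the knob of the lid below.
- lid_white: cream-white stoneware lid, pale wooden knob, 90 g. Origin: centre of its foot, z up. From there up: hollow skirt to 18 mm, 38 mm across at the foot and 48 at the top; disc 62 mm across, 18 to 25 mm; knob 20 mm across, 25 to 40.5 mm, to hold it by. At first the upper of a pile of two, its skirt over the knob of the lid below.
- jar_blue: blue glazed stoneware storage jar, empty and open at the top, loose; 98 mm across, 120 mm high, mouth 88 mm across (wall 5 mm). Origin: centre of its underside, z up. Its own lid's disc rests on the rim with the skirt inside the mouth (2 mm play all round), so the seated lid's origin is 102 mm above the jar's origin.
- jar_yellow: mustard-yellow glazed stoneware storage jar, empty and open at the top, loose; 86 mm across, 108 mm high, mouth 76 mm across (wall 5 mm). Origin: centre of its underside, z up. Its own lid's disc rests on the rim with the skirt inside the mouth (2 mm play all round), so the seated lid's origin is 90 mm above the jar's origin.
- jar_red: brick-red glazed stoneware storage jar, empty and open at the top, loose; 72 mm across, 98 mm high, mouth 62 mm across (wall 5 mm). Origin: centre of its underside, z up. Its own lid's disc rests on the rim with the skirt inside the mouth (2 mm play all round), so the seated lid's origin is 80 mm above the jar's origin.
- jar_white: cream-white glazed stoneware storage jar, empty and open at the top, loose; 62 mm across, 88 mm high, mouth 52 mm across (wall 5 mm). Origin: centre of its underside, z up. Its own lid's disc rests on the rim with the skirt inside the mouth (2 mm play all round), so the seated lid's origin is 70 mm above the jar's origin.
- spice_green: small glass spice jar with a black screw cap and dark green herbs inside, 44 mm across, 107 mm high; stands loose close to the work and is to be left alone. Origin: centre of its underside.
- spice_amber: small glass spice jar with a black screw cap and amber spice inside, 44 mm across, 107 mm high; stands loose close to the work and is to be left alone. Origin: centre of its underside.
Mind the look-alikes: they are no part of the job. Leave any green look-alike of the lid_yellow alone.

How it is judged (in metres and radians):
At the end, for the whole second after the job is handed in: Each lid sits on the jar of its own colour: axes within 6 mm, height within 4 mm of fully seated, lid and jar within 0.08 rad of upright, jars standing on the worktop, all at rest (horizontal distance between lid_blue and jar_blue below 0.006 m and z of lid_blue in the frame of jar_blue between 0.098 and 0.106 m and angle between each of lid_blue, jar_blue, lid_yellow, jar_yellow, lid_red, jar_red, lid_white, jar_white's own z axis and vertical below 0.08 rad and height (world z) of each of jar_blue, jar_yellow, jar_red, jar_white below 0.006 m and linear speed of each of lid_blue, jar_blue, lid_yellow, jar_yellow, lid_red, jar_red, lid_white, jar_white below 0.02 m/s and horizontal distance between lid_yellow and jar_yellow below 0.006 m and z of lid_yellow in the frame of jar_yellow between 0.086 and 0.094 m and horizontal distance between lid_red and jar_red below 0.006 m and z of lid_red in the frame of jar_red between 0.076 and 0.084 m and horizontal distance between lid_white and jar_white below 0.006 m and z of lid_white in the frame of jar_white between 0.066 and 0.074 m); the robot touches nothing.
It fails at once if a jar is pushed more than 40 mm from its place or tipped (distance of any of jar_blue, jar_yellow, jar_red, jar_white from where it was at the start of the episode above 0.04 m or angle between any of jar_blue, jar_yellow, jar_red, jar_white's own z axis and vertical above 0.35 rad).
It fails at once if a lid is rammed (over 60 N) onto its jar (contact force between lid_blue and jar_blue above 60 N or contact force between lid_yellow and jar_yellow above 60 N or contact force between lid_red and jar_red above 60 N or contact force between lid_white and jar_white above 60 N).
It fails at once if a lid is dropped onto its jar (over 0.5 m/s in the last 12 mm above its seat) ((horizontal distance between lid_blue and jar_blue below 0.02 m and z of lid_blue in the frame of jar_blue below 0.114 m and linear speed of lid_blue above 0.5 m/s) or (horizontal distance between lid_yellow and jar_yellow below 0.02 m and z of lid_yellow in the frame of jar_yellow below 0.102 m and linear speed of lid_yellow above 0.5 m/s) or (horizontal distance between lid_red and jar_red below 0.02 m and z of lid_red in the frame of jar_red below 0.092 m and linear speed of lid_red above 0.5 m/s) or (horizontal distance between lid_white and jar_white below 0.02 m and z of lid_white in the frame of jar_white below 0.082 m and linear speed of lid_white above 0.5 m/s)).
It fails at once if a spice jar is pushed more than 30 mm or tipped (distance of any of spice_green, spice_amber from where it was at the start of the episode above 0.03 m or angle between any of spice_green, spice_amber's own z axis and vertical above 0.3 rad).
It also fails if it takes over 147 s, if anything falls off the work surface, if the arm or the gripper's body presses on something with over 40 N, if the wrist force passes 120 N, or if a joint passes its speed limit or range.

## Working session

There is one attempt and no reset: what is moved stays moved. The work goes in short steps, Python scripts to look and compute and a tool call to move; the robot and the scene stay as the last step left them, time stands still between calls to the robot, and variables do not carry over. Pictures are saved under pics/ and viewed, at most 14 in all, crops included, and the job is handed in when it is done.

Besides the shell and the picture viewer there is one more tool, called after ">>>" as a command line: name --argument value ..., lists and objects as JSON in quotes. servo_tool: Moves the arm, as the interface text tells. Its arguments: {"type":"object","properties":{"targets":{"type":"string"},"squeeze":{"type":"number"}},"required":["targets"]}

```bash
ls; mkdir -p pics; python3 - <<'E'
from workcell import bot
import cv2,numpy as np
print(bot.state())
for n in("side","top"):
    p,d=bot.get_image(n); cv2.imwrite(f"pics/{n}0.png",p[:,:,::-1]); np.savez(f"{n}0.npz",p=p,d=d)
    print(n,bot.camera_model(n))
E
```

```text
pics
{'clock': 0.0, 'joint_pos': array([-1.20249141,  0.61592671, -0.01262281,  1.42491994,  0.00811207,
        1.103407  , -0.04039919]), 'qd': array([-7.40655374e-05,  2.21034957e-03,  4.20041721e-04, -1.49862255e-03,
       -4.52956817e-04, -2.13897873e-03, -7.69298296e-04]), 'tau': array([-1.40791512e-04, -4.69195426e+01,  2.58714985e-01, -1.71040410e+01,
        9.90211149e-03,  9.52222268e-03, -4.24113651e-07]), 'tool_pos': array([249.66317614, 599.18702481, 190.52644098]), 'tool_rot': array([-2.33527882e-04,  1.96084394e-01,  9.80586155e-01, -1.28424533e-03]), 'contact_force': array([-0.35169723,  0.18400617, -0.73896003]), 'torque': array([-0.01595564,  0.03865769,  0.02816475]), 'gripper_force': 0.0, 'grip_width': 85.30817824837803}
side {'camera_matrix': array([[500.49063445,   0.        , 327.15875223],
       [  0.        , 500.49063445, 197.55508232],
       [  0.        ,   0.        ,   1.        ]]), 'distortion': array([-0.12729796,  0.        ,  0.        ,  0.        ,  0.        ]), 'origin': array([ 427.42687218, 1315.89522795,  961.35705955]), 'rotation': array([-0.00162311, -0.00609505,  0.88620651, -0.46324748])}
top {'camera_matrix': array([[379.64530944,   0.        , 318.55210695],
       [  0.        , 379.64530944, 199.68265962],
       [  0.        ,   0.        ,   1.        ]]), 'distortion': array([0.02161925, 0.        , 0.        , 0.        , 0.        ]), 'origin': array([ 250.12166889,   66.65933318, 1037.30867424]), 'rotation': array([ 0.06134176, -0.69484743,  0.71293493, -0.07174972])}
```

View pics/side0.png

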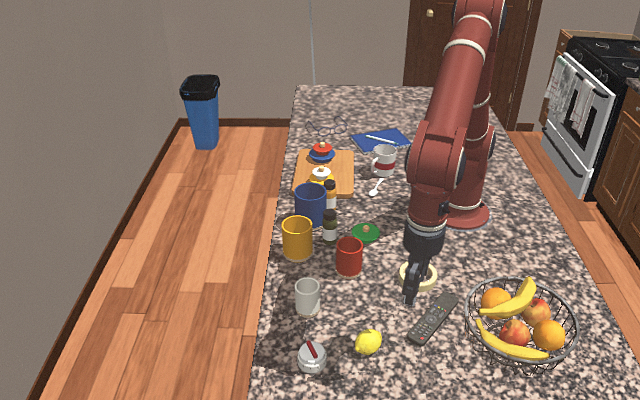

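View pics/top0.png

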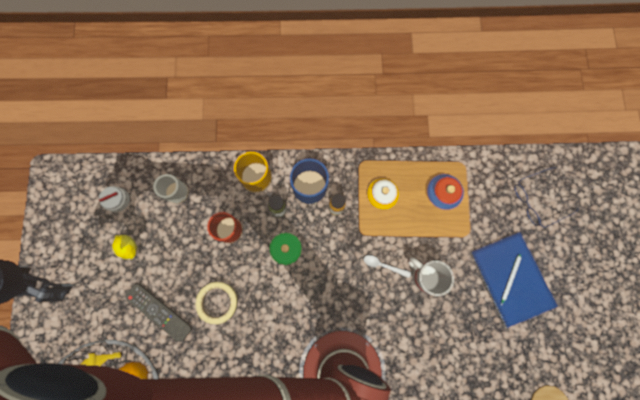

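The side view shows the red/blue pile at (321,150) and the white/yellow pile at (320,175). The jars are blue (311,205), yellow (297,238), red (349,256) and white (307,297), and the spice jars are at (330,195) and (330,225). In the top view the piles are at (448,190) and (383,193), and the jars at yellow (252,171), blue (310,181), red (224,227) and white (170,188). The green decoy is at (286,249).

```bash
cat > h.py <<'E'
from workcell import bot
import cv2,numpy as np
from scipy.spatial.transform import Rotation as R
from scipy.optimize import least_squares
def rays(n,px):
    m=bot.camera_model(n); u=cv2.undistortPoints(np.float64(px).reshape(-1,1,2),m["camera_matrix"],m["distortion"])[:,0]
    q=m["rotation"]; M=R.from_quat([q[1],q[2],q[3],q[0]])
    return m["origin"],M.apply(np.c_[u,np.ones(len(u))])   # depth-scaled
def cloud(n,d):
    yy,xx=np.mgrid[:400,:640]; o,r=rays(n,np.c_[xx.ravel(),yy.ravel()])
    P=o+r*d.ravel()[:,None]; P[d.ravel()<=0]=np.nan; return P.reshape(400,640,3)
def plane(n,px,z):
    o,r=rays(n,px); return o+r*((z-o[2])/r[:,2])[:,None]
def tri(a,b):
    (o1,r1),(o2,r2)=rays("top",[a]),rays("side",[b]); r1,r2=r1[0],r2[0]
    s=np.linalg.lstsq(np.c_[r1,-r2],o2-o1,rcond=None)[0]; A,B=o1+r1*s[0],o2+r2*s[1]; return (A+B)/2,np.linalg.norm(A-B)
def circ(xy,r=None):
    c0=(xy.min(0)+xy.max(0))/2
    f=lambda p:np.hypot(*(xy-p[:2]).T)-(r or p[2])
    s=least_squares(f,[*c0,40.],loss="soft_l1",f_scale=1.5); return s.x if not r else np.r_[s.x[:2],r]
E
python3 - <<'E'
from h import *
np.set_printoptions(precision=1,suppress=True)
seeds=dict(top=dict(jb=(310,181,24),jy=(252,171,24),jr=(224,227,22),jw=(170,188,22),pw=(383,193,20),pr=(446,191,22),sg=(277,203,12),sa=(337,201,12)),
 side=dict(jb=(311,205,26),jy=(297,238,26),jr=(349,256,24),jw=(307,297,22),pw=(320,177,17),pr=(321,152,17),sg=(330,225,16),sa=(330,194,16)))
for n in seeds:
    D=np.load(n+"0.npz"); P=cloud(n,D["d"])
    print(n,"table z",np.nanmedian(P[:,:,2][P[:,:,2]>-50]))
    for k,(u,v,w) in seeds[n].items():
        Q=P[v-w:v+w,u-w:u+w].reshape(-1,3); Q=Q[np.isfinite(Q[:,0])]; zt=np.percentile(Q[Q[:,2]>30,2],[50,90,97,99.5])
        T=Q[(Q[:,2]>zt[2]-5)]
        print(k,"z",zt,"n",len(T),"bbox mid",(T[:,:2].min(0)+T[:,:2].max(0))/2,"ext",np.ptp(T[:,:2],axis=0),"circ",circ(T[:,:2]))
E
python3 - <<'E'
import cv2,numpy as np
t=cv2.imread("pics/top0.png");s=cv2.imread("pics/side0.png")
a=cv2.resize(t[140:250,140:480],None,fx=2.3,fy=2.3,interpolation=2); b=cv2.resize(s[130:320,260:400],None,fx=1.7,fy=1.7,interpolation=2)
o=np.zeros((a.shape[0]+b.shape[0],max(a.shape[1],b.shape[1]),3),np.uint8);o[:a.shape[0],:a.shape[1]]=a;o[a.shape[0]:,:b.shape[1]]=b;print(o.shape)
cv2.imwrite("pics/c0.png",o)
E
```

```text
top table z 0.5715809573957813
jb z [ 94.6 119.9 121.6 123.3] n 220 bbox mid [482.2  72.8] ext [95.9 95. ] circ [482.8  73.5  46.2]
jy z [ 84.1 107.8 109.5 111. ] n 199 bbox mid [514.6 220.3] ext [83.  83.8] circ [514.5 220.7  40.2]
jr z [ 80.5  98.4  99.3 100.4] n 178 bbox mid [369.3 293.7] ext [69.6 70. ] circ [370.  292.9  33.1]
jw z [68.3 87.8 89.3 90.9] n 147 bbox mid [477.4 438.6] ext [60.8 63.4] circ [476.9 437.8  28.8]
pw z [66.8 72.5 85.  88.3] n 45 bbox mid [ 453.  -122.5] ext [16.  17.7] circ [ 453.1 -121.8    6.7]
pr z [67.3 72.2 84.4 87.6] n 48 bbox mid [ 453.  -288.4] ext [18.7 17.5] circ [ 452.3 -287.8    7. ]
sg z [104.1 107.6 108.5 109.8] n 155 bbox mid [424.8 157.8] ext [35.6 32.3] circ [424.8 157.8  12.8]
sa z [104.3 107.8 108.7 109.5] n 160 bbox mid [425.9   2.1] ext [36.3 35.4] circ [425.    2.3  13.1]
side table z 3.779107931501869
jb z [ 89.1 113.1 120.4 122.7] n 168 bbox mid [483.4  72.5] ext [ 96.5 104.5] circ [483.1  73.9  46.5]
jy z [ 73.9 105.9 109.3 111.2] n 163 bbox mid [514.4 223.5] ext [84. 92.] circ [514.6 221.7  40.5]
jr z [ 70.4  96.8  99.4 100.8] n 143 bbox mid [368.8 292. ] ext [69.3 74.1] circ [369.2 294.1  33.4]
jw z [66.2 87.  89.  91. ] n 141 bbox mid [477.6 437. ] ext [59.3 65.5] circ [477.1 439.3  28.5]
pw z [ 85.1 113.7 120.2 122.9] n 63 bbox mid [470.9  51.4] ext [71.4 62.3] circ [483.2  73.9  46.7]
pr z [53.3 77.3 87.3 89.9] n 34 bbox mid [ 451.9 -204. ] ext [ 18.2 192.6] circ [ 363.  -204.   121.8]
sg z [ 70.8 106.7 108.8 110.1] n 85 bbox mid [422.7 161.3] ext [34.6 39.1] circ [423.  161.   13.8]
sa z [ 92.  115.  120.6 122.7] n 63 bbox mid [453.9  73.1] ext [37.5 95.9] circ [483.4  73.4  46.7]
(576, 782, 3)
```

View pics/c0.png

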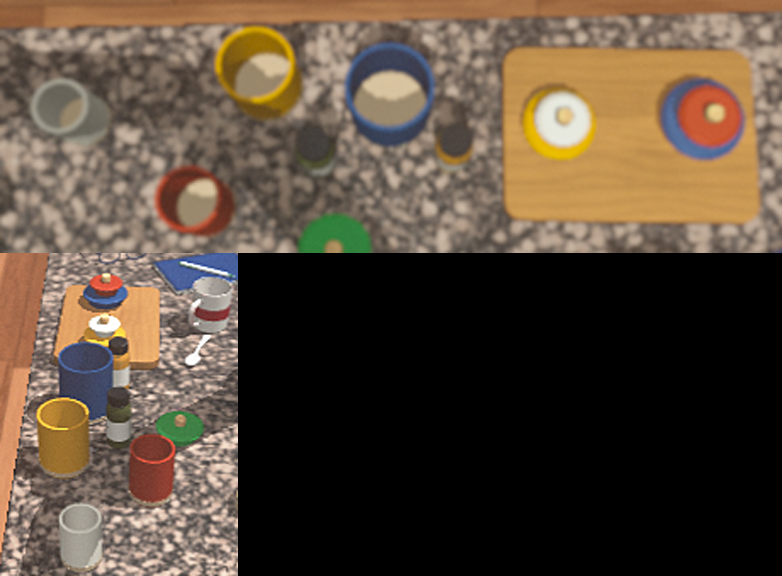

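The two views agree to about 2 mm. The rims stand at 120, 108, 98 and 88 mm and the upper knob tops at about 86–87 mm, as they should. I'll turn the tool to the world axes and start across.

>>> servo_tool --targets "0 0 -0.1 0 0 0 4.5;0 0 -0.1 0 0 0 4.5;0 0 -0.1 0 0 0 4.5;0 0 -0.096 0 0 0 4.5;0 0 0 -2 -3.6 0 4.5;0 0 0 -2 -3.6 0 4.5;0 0 0 -2 -3.6 0 4.5;0 0 0 -2 -3.6 0 4.5;0 0 0 -2 -3.6 0 4.5;0 0 0 -2 -3.6 0 4.5" --squeeze 60

```text
clock: 0.93
tool_pos: [370.7, 382.0, 191.4]
tool_rot: [-0.0, -0.001, 1.0, -0.0]
contact_force: [0.6, 0.2, 0.1]
grip_width: 45.1
gripper_force: 0.0
```

>>> servo_tool --targets "0 0 0 -1.5 -3.8 0 4.5;0 0 0 -1.5 -3.8 0 4.5;0 0 0 -1.5 -3.8 0 4.5;0 0 0 -1.5 -3.8 0 4.5;0 0 0 0 -3.8 0 4.5;0 0 0 0 -3.8 0 4.5;0 0 0 0 -3.8 0 4.5;0 0 0 0 -3.8 0 4.5;0 0 0 0 -3.8 0 4.5;0 0 0 0 0 0 4.5"

```text
clock: 1.77
tool_pos: [429.8, 32.9, 191.5]
tool_rot: [-0.001, 0.006, 1.0, -0.003]
contact_force: [0.1, -0.9, 0.3]
grip_width: 45.4
gripper_force: 0.0
```

```bash
python3 - <<'E'
from h import *
np.set_printoptions(precision=1,suppress=True)
# knobs in the side view: points above 76mm near the estimate
P=cloud("side",np.load("side0.npz")["d"]); Pt=cloud("top",np.load("top0.npz")["d"])
for k,c in dict(white=(453,-122),red=(452.5,-288)).items():
    for n,Q in(("side",P),("top",Pt)):
        q=Q[(np.hypot(Q[:,:,0]-c[0],Q[:,:,1]-c[1])<22)&(Q[:,:,2]>78)&(Q[:,:,2]<95)]; print(k,n,len(q),q.mean(0),"ext",np.ptp(q,axis=0),"zmax",np.percentile(q[:,2],90))
s=bot.state(); print(s["tool_pos"],s["tool_rot"],s["joint_pos"],s["grip_width"])
E
```

```text
white side 26 [ 452.8 -118.7   84.8] ext [17.1 25.1 13.1] zmax 88.95864943508059
white top 47 [ 452.5 -121.5   85.1] ext [17.6 17.7 11.6] zmax 88.25647751536967
red side 23 [ 452.2 -288.    84.3] ext [18.2 24.3 11.8] zmax 89.4240162895918
red top 49 [ 452.2 -287.7   84.9] ext [18.7 17.5 10.2] zmax 87.64240125957045
[429.8  32.9 191.5] [-0.  0.  1. -0.] [-0.1  0.3 -0.   2.   0.   0.8  1.4] 45.437912629849386
```

>>> servo_tool --targets "0 0 0 -0.46 -3.1 0 4.5;0 0 0 -0.46 -3.1 0 4.5;0 0 0 -0.46 -3.1 0 4.5;0 0 0 -0.46 -3.1 0 4.5;0 0 0 -0.46 -3.1 0 4.5;0 0 0 0 0 2.5 4.5;0 0 0 0 0 2.5 4.5;0 0 0 0 0 2.5 4.5;0 0 0 0 0 1.5 4.5;0 0 0 0 0 0 4.5"

```text
clock: 2.6
tool_pos: [451.0, -112.0, 98.7]
tool_rot: [-0.004, -0.001, 1.0, 0.001]
contact_force: [-1.2, -0.0, -0.1]
grip_width: 45.0
gripper_force: 0.0
```

```bash
python3 - <<'E'
from h import *
a=[]
for n,c in(("top",(383,193)),("side",(320,177))):
    p,d=bot.get_image(n); a.append(cv2.resize(p[c[1]-40:c[1]+40,c[0]-40:c[0]+40,::-1],(390,390),interpolation=2))
cv2.imwrite("pics/g1.png",np.hstack(a)); print(bot.state()["tool_pos"])
E
```

```text
[ 453.73796961 -112.53402077  101.54606974]
```

View pics/g1.png

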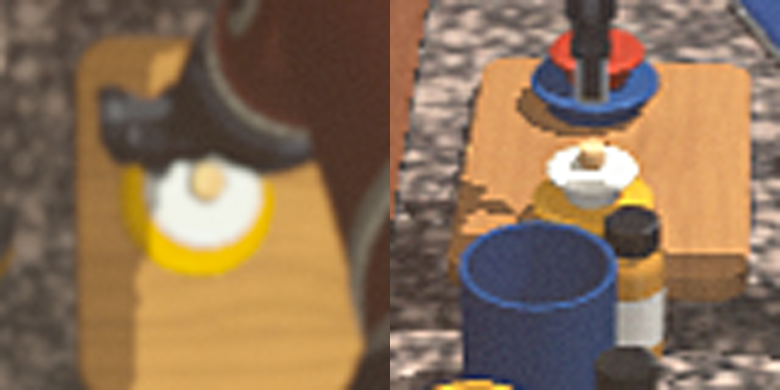

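```bash
python3 - <<'E'
from h import *
np.set_printoptions(precision=1,suppress=True)
s=bot.state(); print(s["tool_pos"],s["tool_rot"],s["joint_pos"],s["qd"],s["grip_width"])
for n in("top","side"):
    p,d=bot.get_image(n); P=cloud(n,d); m=bot.camera_model(n); q=m["rotation"]
    M=R.from_quat([q[1],q[2],q[3],q[0]]).inv(); t=s["tool_pos"]
    for z in (0,20,60):
        print(n,"tcp px",z,cv2.projectPoints(M.apply(np.array([t+[0,0,z]])-m["origin"])[None],np.zeros(3),np.zeros(3),m["camera_matrix"],m["distortion"])[0].ravel())
    g=p.max(2)<100
    for z in(102,110,120,130,140,150,165):
        k=g&(abs(P[:,:,2]-z)<5)&(np.hypot(P[:,:,0]-454,P[:,:,1]+112)<110)
        if k.sum()>3: print(z,k.sum(),"x",np.percentile(P[k][:,0],[2,50,98]),"y",np.percentile(P[k][:,1],[2,50,98]))
E
```

```text
[ 453.7 -112.5  101.5] [-0. -0.  1.  0.] [ 0.2  0.5  0.   2.  -0.   0.6  1.8] [-0. -0.  0. -0.  0. -0.  0.] 45.12031417510039
top tcp px 0 [382.7 188.3]
top tcp px 20 [384.2 186.6]
top tcp px 60 [387.2 182.8]
102 29 x [414.1 430.5 441. ] y [-15.6 -10.2  -5. ]
110 31 x [415.  427.3 439.1] y [-15.5 -10.3  -4.6]
165 5 x [444.  447.9 450.3] y [-82.6 -77.5 -75.3]
side tcp px 0 [321.  164.6]
side tcp px 20 [321.  159.4]
side tcp px 60 [321.1 148.8]
102 4 x [414.4 428.2 439. ] y [-15.9  -9.6  -6.1]
110 10 x [415.8 428.3 436.1] y [-14.4  -7.7  -5.3]
150 4 x [450.3 454.9 459.6] y [-83.1 -79.6 -77.3]
165 10 x [450.1 454.9 459.7] y [-82.1 -78.6 -74.6]
```

```bash
python3 - <<'E'
from h import *
np.set_printoptions(precision=1,suppress=True)
for n in("side","top"):
    p,d=bot.get_image(n); P=cloud(n,d)
    k=(abs(P[:,:,0]-454)<14)&(P[:,:,1]>-100)&(P[:,:,1]<-60)&(P[:,:,2]>60)
    v,u=np.nonzero(k); o=np.argsort(P[k][:,2])[:14]
    for i in o[::2]: print(n,u[i],v[i],P[v[i],u[i]],p[v[i],u[i]])
E
```

```text
side 321 177 [453.4 -93.7  64.6] [142 135 124]
side 317 176 [466.9 -97.   66.3] [149 148 140]
side 325 176 [440.1 -96.2  67.2] [143 137 129]
side 323 175 [446.9 -99.6  68.9] [193 186 173]
side 321 176 [453.4 -91.2  70.2] [180 175 163]
side 318 176 [463.4 -90.3  70.6] [158 149 141]
side 318 175 [463.5 -95.6  71.2] [207 199 186]
top 373 190 [457.8 -93.8  64.9] [170 159 139]
top 373 192 [452.3 -93.4  65.6] [168 157 137]
top 373 189 [460.  -93.6  66.9] [169 155 132]
top 374 190 [457.1 -95.9  67.6] [174 169 157]
top 374 188 [462.4 -96.2  67.9] [153 145 128]
top 373 193 [449.1 -92.8  68.3] [168 155 132]
top 375 196 [440.9 -97.5  68.5] [226 225 211]
```

```bash
python3 - <<'E'
from h import *
np.set_printoptions(precision=1,suppress=True)
for n in("side","top"):
    p,d=bot.get_image(n); P=cloud(n,d)
    k=(abs(P[:,:,0]-454)<20)&(P[:,:,1]>-105)&(P[:,:,1]<-60)&(P[:,:,2]>90)
    v,u=np.nonzero(k); o=np.argsort(P[k][:,2])[:20]
    for i in o[::3]: print(n,u[i],v[i],P[v[i],u[i]],p[v[i],u[i]])
E
```

```text
side 319 157 [460.  -88.8 144.5] [125 133 141]
side 318 156 [463.1 -85.1 150.3] [109 102  95]
side 323 156 [447.  -84.7 150.7] [103  99  98]
side 321 156 [453.4 -82.8 151.7] [65 55 49]
side 323 154 [447.1 -89.7 155.3] [123 111 114]
side 320 155 [456.5 -78.1 158.1] [64 53 48]
side 323 153 [447.1 -88.3 159.7] [120 116 115]
top 376 188 [444.4 -87.2 149.8] [182 183 172]
top 374 186 [448.4 -82.  154.1] [97 83 68]
top 377 187 [444.6 -88.  159.6] [158 158 148]
top 372 185 [449.3 -76.1 161.7] [107  81  41]
top 373 185 [448.4 -77.9 165.2] [80 61 44]
top 376 186 [444.3 -83.6 172.1] [90 85 81]
top 373 183 [449.  -75.1 183.6] [67 56 48]
```

```bash
python3 - <<'E'
from h import *
np.set_printoptions(precision=1,suppress=True)
for n in("side","top"):
    D=np.load(n+"0.npz");p=D["p"]; P=cloud(n,D["d"])
    k=(np.hypot(P[:,:,0]-250,P[:,:,1]-599)<75)&(P[:,:,2]>60)
    v,u=np.nonzero(k); o=np.argsort(P[k][:,2])[:40]
    for i in o[::5]: print(n,u[i],v[i],P[v[i],u[i]],p[v[i],u[i]])
p,d=bot.get_image("side"); cv2.imwrite("pics/s2.png",cv2.resize(p[100:200,260:400,::-1],None,fx=5,fy=5,interpolation=2))
E
```

```text
side 410 305 [267.1 644.9 243.9] [103 104 105]
side 414 305 [259.8 646.7 245.8] [132 127 123]
side 414 304 [260.2 647.3 249.3] [132 133 133]
side 404 301 [279.1 641.3 251.1] [144 148 151]
side 414 303 [260.6 647.4 252.2] [146 142 143]
side 415 302 [258.6 645.9 253.4] [157 153 154]
side 410 304 [269.1 651.9 254.2] [56 53 49]
side 406 302 [276.5 648.1 255.6] [57 52 48]
top 30 269 [273.6 638.6 242. ] [85 75 66]
top 72 286 [237.4 550.9 245.2] [92 84 79]
top 29 269 [273.6 637.1 246.9] [59 51 44]
top 28 271 [269.6 637.2 248.8] [60 53 46]
top 71 284 [241.4 550.5 249.7] [112 103  95]
top 26 266 [279.5 640.9 250.6] [91 87 82]
top 69 283 [243.5 552.9 252.4] [131 117 108]
top 28 267 [277.3 634.7 253.6] [72 65 60]
```

View pics/s2.png

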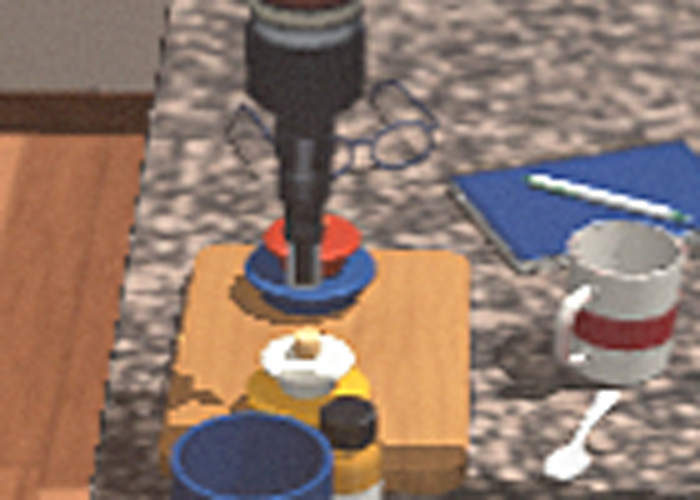

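The picture shows the fingers ending about 40 mm above where the reported TCP puts them: tip z is about 145 against 101.5 reported. The start images show the same offset, so I'll treat the real tip as TCP + 38 mm or so (shut) and creep down watching the force.

>>> servo_tool --targets "0 0 0 0 -0.45 0 4.5;0 0 0 0 -0.45 0 4.5;0 0 0 0 0 0.6 4.5;0 0 0 0 0 0.6 4.5;0 0 0 0 0 0.5 4.5;0 0 0 0 0 0.3 4.5;0 0 0 0 0 0.3 4.5;0 0 0 0 0 0.3 4.5;0 0 0 0 0 0.2 4.5;0 0 0 0 0 0.2 4.5"

```text
clock: 3.88
tool_pos: [453.9, -121.7, 71.5]
tool_rot: [-0.0, -0.001, 1.0, 0.0]
contact_force: [-1.5, -0.2, 0.4]
grip_width: 45.0
gripper_force: 0.0
```

>>> servo_tool --targets "0 0 0 0 0 0.15 4.5;0 0 0 0 0 0.15 4.5;0 0 0 0 0 0.1 4.5;0 0 0 0 0 0.1 4.5;0 0 0 0 0 0.1 4.5;0 0 0 0 0 0.1 4.5;0 0 0 0 0 0.1 4.5;0 0 0 0 0 0.1 4.5;0 0 0 0 0 0 4.5;0 0 0 0 0 0 4.5"

```text
clock: 4.72
tool_pos: [453.8, -121.8, 62.7]
tool_rot: [-0.0, -0.001, 1.0, -0.0]
contact_force: [0.1, -0.6, 0.3]
grip_width: 45.1
gripper_force: 0.0
```

No contact at 62.7, so the offset is real. Continuing down to 34.

>>> servo_tool --targets "0 0 0 -0 0 0.5 4.5;0 0 0 0 0 0.5 4.5;0 0 0 0 0 0.4 4.5;0 0 0 0 0 0.3 4.5;0 0 0 0 0 0.3 4.5;0 0 0 0 0 0.3 4.5;0 0 0 0 0 0.2 4.5;0 0 0 0 0 0.2 4.5;0 0 0 0 0 0.1 4.5;0 0 0 0 0 0 4.5"

```text
clock: 5.55
tool_pos: [453.7, -121.8, 34.5]
tool_rot: [-0.0, -0.001, 1.0, 0.0]
contact_force: [0.2, -0.5, -0.1]
grip_width: 45.3
gripper_force: 0.0
```

```bash
cat > tip.py <<'E'
from h import *
import sys
np.set_printoptions(precision=1,suppress=True)
t=bot.state()["tool_pos"]; print(t)
p,d=bot.get_image("side"); P=cloud("side",d)
k=(abs(P[:,:,0]-t[0])<14)&(P[:,:,1]>t[1])&(P[:,:,1]<t[1]+60)&(P[:,:,2]>t[2]+20)
dark=k&(p.astype(int).max(2)-p.min(2)<40)&(p.max(2)<150)
v,u=np.nonzero(dark); o=np.argsort(P[dark][:,2])[:24]
for i in o[::4]: print(u[i],v[i],P[v[i],u[i]],p[v[i],u[i]])
if len(sys.argv)>1:
    c=[int(a) for a in sys.argv[2:4]]; cv2.imwrite(sys.argv[1],cv2.resize(p[c[1]-35:c[1]+35,c[0]-45:c[0]+45,::-1],None,fx=7,fy=7,interpolation=2))
E
python3 tip.py pics/g2.png 320 170
```

```text
[ 453.7 -121.8   34.5]
324 177 [ 443.6 -109.6   54.7] [135 132 126]
322 177 [ 450.3 -105.8   57. ] [142 136 129]
319 177 [460.2 -98.1  61.7] [147 139 130]
319 173 [460.2 -97.5  77.9] [93 91 96]
322 173 [450.1 -91.   82.1] [105 108 111]
321 172 [453.4 -91.5  85.6] [52 39 36]
```

View pics/g2.png

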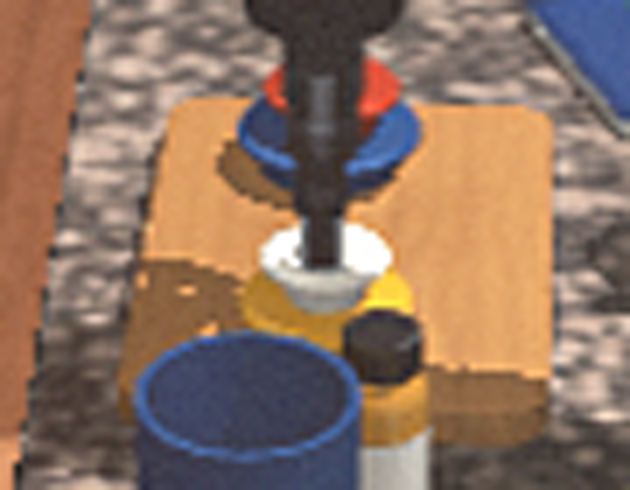

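The finger tip, at crop (322,265), is just above the white disc at z about 78, and the knob is between the fingers. I'll close here.

>>> servo_tool --targets "0 0 0 0 0 0 1.5;0 0 0 0 0 0 1.5;0 0 0 0 0 0 1.5;0 0 0 0 0 0 1.5;0 0 0 0 0 0 1.5;0 0 0 0 0 0 1.5;0 0 0 0 0 0 1.5;0 0 0 0 0 0 1.5;0 0 0 0 0 0 1.5;0 0 0 0 0 0 1.5" --squeeze 50

```text
clock: 6.43
tool_pos: [454.1, -121.7, 34.9]
tool_rot: [0.0, -0.001, 1.0, -0.0]
contact_force: [0.1, 0.8, 3.9]
grip_width: 17.6
gripper_force: 48.9
```

>>> servo_tool --targets "0 0 0 0 0 -0.3 1.5;0 0 0 0 0 -0.4 1.5;0 0 0 0 0 -0.5 1.5;0 0 0 0 0 -0.8 1.5;0 0 0 0 0 -1 1.5;0 0 0 0 0 -1.5 1.5;0 0 0 0 0 -1.5 1.5;0 0 0 0 0 -1.5 1.5;0 0 0 0 0 -1 1.5;0 0 0 0 0 -0.5 1.5"

```text
clock: 7.27
tool_pos: [454.6, -122.0, 126.6]
tool_rot: [0.001, -0.001, 1.0, -0.0]
contact_force: [1.4, -0.5, -0.4]
grip_width: 17.0
gripper_force: 48.9
```

```bash
python3 tip.py pics/g3.png 320 150
```

```text
[ 454.6 -122.   126.6]
318 153 [ 463.7 -110.8  146.7] [143 136 126]
317 153 [ 466.8 -104.6  150.2] [141 131 120]
319 154 [460.1 -93.3 153. ] [148 142 129]
319 147 [ 460.4 -109.1  170.1] [96 96 99]
320 147 [ 457.  -100.4  175. ] [103 103 105]
322 146 [ 450.6 -102.7  177.4] [54 45 45]
```

View pics/g3.png

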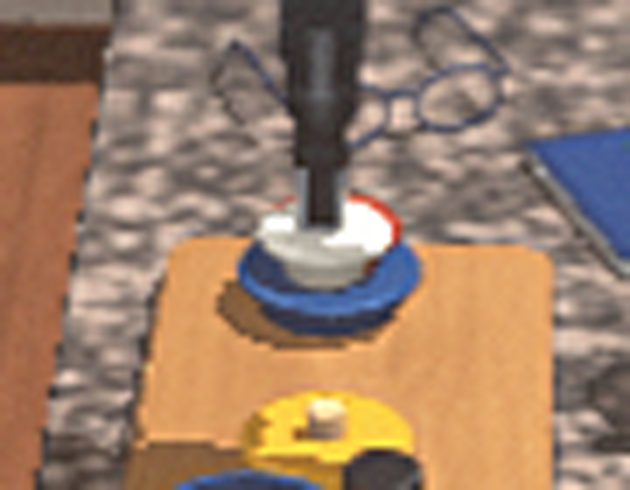

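White lid is held level; the yellow knob beneath it shows at crop (326,415). Carrying it to the white jar.

>>> servo_tool --targets "0 0 0 -0.12 1 -0.3 1.5;0 0 0 -0.12 2 -0.3 1.5;0 0 0 -0.12 3 -0.3 1.5;0 0 0 -0.12 3.2 -0.3 1.5;0 0 0 -0.12 3.2 -0.3 1.5;0 0 0 -0.12 3.2 -0.3 1.5;0 0 0 -0.12 3.2 0 1.5;0 0 0 -0.12 3.2 0 1.5;0 0 0 -0.12 3.2 0 1.5;0 0 0 -0.12 3.2 0 1.5"

```text
clock: 8.15
tool_pos: [464.2, 164.5, 142.0]
tool_rot: [-0.001, -0.001, 1.0, -0.0]
contact_force: [1.6, -0.7, -1.5]
grip_width: 17.3
gripper_force: 48.9
```

>>> servo_tool --targets "0 0 0 -0.12 3.2 0 1.5;0 0 0 -0.12 3.2 0 1.5;0 0 0 -0.12 3.2 0 1.5;0 0 0 -0.12 3.2 0 1.5;0 0 0 -0.12 3.2 0 1.5;0 0 0 -0.12 3.2 0 1.5;0 0 0 -0.12 3.2 0 1.5;0 0 0 -0.12 2.5 0 1.5;0 0 0 -0.12 1.7 0 1.5;0 0 0 -0.12 1 0 1.5"

```text
clock: 8.98
tool_pos: [474.3, 442.0, 141.2]
tool_rot: [-0.002, -0.003, 1.0, 0.0]
contact_force: [-1.1, -0.9, -1.2]
grip_width: 17.0
gripper_force: 48.9
```

>>> servo_tool --targets "0 0 0 0 0 0 1.5;0 0 0 0 0 0 1.5;0 0 0 0 0 0.8 1.5;0 0 0 0 0 0.9 1.5;0 0 0 0 0 0.8 1.5;0 0 0 0 0 0.7 1.5;0 0 0 0 0 0.5 1.5;0 0 0 0 0 0.3 1.5;0 0 0 0 0 0 1.5;0 0 0 0 0 0 1.5"

```text
clock: 9.82
tool_pos: [477.2, 438.3, 102.6]
tool_rot: [-0.0, -0.001, 1.0, -0.0]
contact_force: [-0.4, -0.0, -0.3]
grip_width: 17.1
gripper_force: 49.0
```

```bash
cat > lid.py <<'E'
# lid held near x y: fit disc (circle of radius r) in both views; jar rim for comparison
from h import *
import sys
np.set_printoptions(precision=1,suppress=True)
t=bot.state()["tool_pos"]; r,lo,hi=map(float,sys.argv[1:4]); print("tcp",t,"F",bot.state()["contact_force"])
x0,y0=map(float,sys.argv[4:6]) if len(sys.argv)>5 else t[:2]
for n in("top","side"):
    p,d=bot.get_image(n); P=cloud(n,d)
    k=(np.hypot(P[:,:,0]-x0,P[:,:,1]-y0)<r+8)&(P[:,:,2]>lo)&(P[:,:,2]<hi)&(p.max(2)>70)
    q=P[k]; rr=np.hypot(*(q[:,:2]-[x0,y0]).T); e=q[rr>r-10]
    # outline: farthest point in each angular bin
    a=np.round(np.arctan2(e[:,1]-y0,e[:,0]-x0)*8).astype(int); re=np.hypot(*(e[:,:2]-[x0,y0]).T)
    o=np.array([e[a==i][np.argmax(re[a==i])] for i in np.unique(a)])
    print(n,len(q),"zmed",np.median(q[:,2]),"z10/90",np.percentile(q[:,2],[10,90]),"circ",circ(o[:,:2]),"bins",len(o), "coef tilt",np.linalg.lstsq(np.c_[q[:,:2]-q[:,:2].mean(0),np.ones(len(q))],q[:,2],rcond=None)[0][:2])
E
python3 lid.py 31 115 145;python3 - <<'E'
from h import *
a=[]
for n,c in(("top",(170,188)),("side",(307,285))):
    p,d=bot.get_image(n); a.append(cv2.resize(p[c[1]-40:c[1]+40,c[0]-40:c[0]+40,::-1],(390,390),interpolation=2))
cv2.imwrite("pics/p1.png",np.hstack(a))
E
```

```text
tcp [477.2 438.3 102.6] F [-0.4 -0.  -0.3]
top 248 zmed 137.3749566708418 z10/90 [134.5 140. ] circ [477.6 437.9  30.9] bins 30 coef tilt [ 0. -0.]
side 302 zmed 137.96019329030713 z10/90 [133.3 140.5] circ [477.  439.1  29.7] bins 42 coef tilt [ 0.  -0.1]
```

View pics/p1.png

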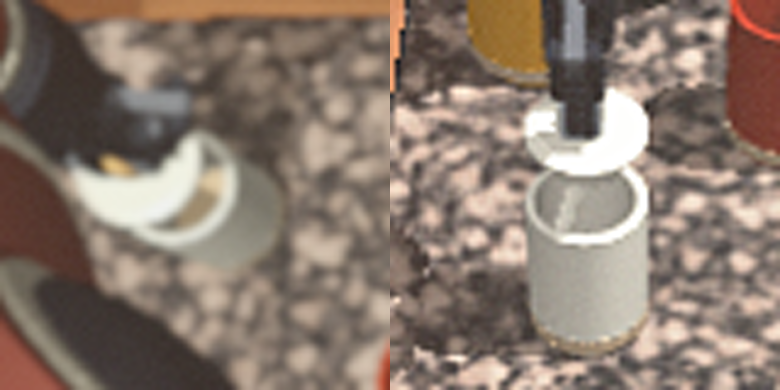

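The lid centre is (477.3, 438.5) in both views, matching the jar at (477, 438.5). Lowering.

>>> servo_tool --targets "0 0 0 0 0 0.5 1.5;0 0 0 0 0 0.6 1.5;0 0 0 0 0 0.6 1.5;0 0 0 0 0 0.5 1.5;0 0 0 0 0 0.4 1.5;0 0 0 0 0 0.3 1.5;0 0 0 0 0 0.3 1.5;0 0 0 0 0 0.2 1.5;0 0 0 0 0 0.2 1.5;0 0 0 0 0 0.2 1.5"

```text
clock: 10.85
tool_pos: [477.3, 438.4, 64.7]
tool_rot: [0.0, -0.001, 1.0, 0.0]
contact_force: [0.5, -0.4, -1.2]
grip_width: 17.1
gripper_force: 49.0
```

>>> servo_tool --targets "0 0 0 0 0 0.1 1.5;0 0 0 0 0 0.1 1.5;0 0 0 0 0 0.1 1.5;0 0 0 0 0 0.05 1.5;0 0 0 0 0 0.05 1.5;0 0 0 0 0 0.05 1.5;0 0 0 0 0 0 1.5;0 0 0 0 0 0 1.5;0 0 0 0 0 0 1.5;0 0 0 0 0 0 1.5"

```text
clock: 11.68
tool_pos: [477.2, 438.3, 60.2]
tool_rot: [0.0, -0.001, 1.0, 0.0]
contact_force: [-1.2, 1.1, -0.8]
grip_width: 17.2
gripper_force: 49.0
```

No contact yet; a little further.

>>> servo_tool --targets "0 0 0 0 0 0.05 1.5;0 0 0 0 0 0.05 1.5;0 0 0 0 0 0.05 1.5;0 0 0 0 0 0 1.5;0 0 0 0 0 0 1.5;0 0 0 0 0 0 1.5;0 0 0 0 0 0 1.5;0 0 0 0 0 0 1.5;0 0 0 0 0 0 1.5;0 0 0 0 0 0 1.5"

```text
clock: 12.52
tool_pos: [477.5, 438.7, 59.3]
tool_rot: [0.0, -0.001, 1.0, 0.0]
contact_force: [-1.1, -0.8, 5.5]
grip_width: 17.3
gripper_force: 49.5
```

Contact of 5.5 N at the expected height. Releasing and rising.

>>> servo_tool --targets "0 0 0 0 0 0 2;0 0 0 0 0 0 2.6;0 0 0 0 0 0 3.2;0 0 0 0 0 0 3.8;0 0 0 0 0 0 4.5;0 0 0 0 0 0 4.5;0 0 0 0 0 0 4.5;0 0 0 0 0 -0.5 4.5;0 0 0 0 0 -0.8 4.5;0 0 0 0 0 -1.2 4.5"

```text
clock: 13.35
tool_pos: [476.7, 437.8, 83.7]
tool_rot: [-0.001, -0.001, 1.0, -0.001]
contact_force: [-0.4, 0.7, 0.9]
grip_width: 44.7
gripper_force: 0.0
```

>>> servo_tool --targets "0 0 0 0 0 -1.5 4.5;0 0 0 0 0 -2 4.5;0 0 0 0 0 -2 4.5;0 0 0 0 -1 -1.5 4.5;0 0 0 0 -2 0 4.5;0 0 0 0 -3.4 0 4.5;0 0 0 0 -3.4 0 4.5;0 0 0 0 -3.4 0 4.5;0 0 0 0 -3.4 0 4.5;0 0 0 0 -3.4 0 4.5"

```text
clock: 14.18
tool_pos: [477.8, 237.0, 155.3]
tool_rot: [0.001, -0.001, 1.0, 0.001]
contact_force: [-0.3, -0.2, -0.3]
grip_width: 45.0
gripper_force: 0.0
```

```bash
python3 lid.py 31 85 102 477 438.5
cat > knob.py <<'E'
from h import *
import sys
np.set_printoptions(precision=1,suppress=True)
x,y,ztop=map(float,sys.argv[1:4])
for n in("side","top"):
    p,d=bot.get_image(n); Q=cloud(n,d)
    q=Q[(np.hypot(Q[:,:,0]-x,Q[:,:,1]-y)<24)&(abs(Q[:,:,2]-ztop)<6)]; print(n,len(q),len(q) and (q.mean(0),(q.min(0)+q.max(0))/2,np.ptp(q,axis=0)))
E
python3 knob.py 453 -122 61.5
```

```text
tcp [477.8 237.  155.3] F [-0.3 -0.2 -0.3]
top 436 zmed 94.13859249055633 z10/90 [91.2 96.4] circ [476.5 438.1  30.6] bins 51 coef tilt [0. 0.]
side 354 zmed 93.99549180950362 z10/90 [89.4 96.6] circ [477.3 439.5  30.1] bins 51 coef tilt [-0.  -0.1]
side 24 (array([ 452.5, -119.4,   61. ]), array([ 452.3, -120.9,   61.2]), array([17.1, 21.2,  9.4]))
top 42 (array([ 452.6, -122.2,   61. ]), array([ 453.1, -122.3,   61. ]), array([17.1, 18. ,  8.3]))
```

White is seated and level (disc top 94–95, centred). Now the yellow lid: its knob is at (452.7, −121.8) with top at 61, as expected.

>>> servo_tool --targets "0 0 0 0.24 -2.5 0 4.5;0 0 0 0.24 -3.8 0 4.5;0 0 0 0.24 -3.8 0 4.5;0 0 0 0.24 -3.8 0 4.5;0 0 0 0.24 -3.8 0 4.5;0 0 0 0.24 -3.8 0 4.5;0 0 0 0.24 -3.8 0 4.5;0 0 0 0.24 -3.8 0 4.5;0 0 0 0.24 -3.8 0 4.5;0 0 0 0.24 -3.1 0 4.5"

```text
clock: 15.22
tool_pos: [455.2, -123.2, 154.6]
tool_rot: [0.001, -0.001, 1.0, -0.0]
contact_force: [0.8, 0.7, -0.1]
grip_width: 44.8
gripper_force: 0.0
```

>>> servo_tool --targets "0 0 0 0 0 0 4.5;0 0 0 0 0 1.5 4.5;0 0 0 0 0 2.5 4.5;0 0 0 0 0 2.5 4.5;0 0 0 0 0 2 4.5;0 0 0 0 0 1.2 4.5;0 0 0 0 0 0.6 4.5;0 0 0 0 0 0.3 4.5;0 0 0 0 0 0 4.5;0 0 0 0 0 0 4.5"

```text
clock: 16.05
tool_pos: [455.0, -121.4, 48.4]
tool_rot: [0.001, -0.001, 1.0, -0.0]
contact_force: [-0.2, 0.1, -0.1]
grip_width: 44.8
gripper_force: 0.0
```

>>> servo_tool --targets "0 0 0 0.1 0 0.8 4.5;0 0 0 0.07 0 0.8 4.5;0 0 0 0 0 0.6 4.5;0 0 0 0 0 0.5 4.5;0 0 0 0 0 0.4 4.5;0 0 0 0 0 0.3 4.5;0 0 0 0 0 0.2 4.5;0 0 0 0 0 0.2 4.5;0 0 0 0 0 0.1 4.5;0 0 0 0 0 0 4.5"

```text
clock: 16.88
tool_pos: [452.2, -121.8, 8.6]
tool_rot: [-0.0, -0.001, 1.0, -0.0]
contact_force: [0.5, -0.2, -0.2]
grip_width: 45.1
gripper_force: 0.0
```

>>> servo_tool --targets "0 0 0 0 0 0 1.5;0 0 0 0 0 0 1.5;0 0 0 0 0 0 1.5;0 0 0 0 0 0 1.5;0 0 0 0 0 0 1.5;0 0 0 0 0 0 1.5;0 0 0 0 0 0 1.5;0 0 0 0 0 0 1.5;0 0 0 0 0 0 1.5;0 0 0 0 0 0 1.5" --squeeze 60

```text
clock: 17.72
tool_pos: [452.4, -122.0, 9.1]
tool_rot: [0.0, -0.001, 1.0, -0.0]
contact_force: [0.0, -0.2, 5.8]
grip_width: 17.2
gripper_force: 58.7
```

>>> servo_tool --targets "0 0 0 0 0 -0.3 1.5;0 0 0 0 0 -0.6 1.5;0 0 0 0 0 -1.1 1.5;0 0 0 0 0 -1.6 1.5;0 0 0 0 0 -2 1.5;0 0 0 0 0 -2 1.5;0 0 0 0 0 -2 1.5;0 0 0 0 0 -1.7 1.5;0 0 0 0 0 -1.2 1.5;0 0 0 0 0 -0.5 1.5"

```text
clock: 18.55
tool_pos: [452.9, -121.8, 140.5]
tool_rot: [0.001, -0.001, 1.0, -0.0]
contact_force: [1.0, 0.3, -1.3]
grip_width: 16.7
gripper_force: 58.8
```

>>> servo_tool --targets "0 0 0 -0.2 1 0 1.5;0 0 0 -0.4 2 0 1.5;0 0 0 -0.5 3 0 1.5;0 0 0 -0.6 3.2 0 1.5;0 0 0 -0.6 3.2 0 1.5;0 0 0 -0.6 3.2 0 1.5;0 0 0 -0.6 3.2 0 1.5;0 0 0 -0.6 3.2 0 1.5;0 0 0 -0.6 3.2 0 1.5;0 0 0 -0.6 3.2 0 1.5"

```text
clock: 19.38
tool_pos: [503.4, 164.7, 137.3]
tool_rot: [-0.002, -0.001, 1.0, -0.0]
contact_force: [0.6, -0.0, -1.3]
grip_width: 17.0
gripper_force: 58.8
```

>>> servo_tool --targets "0 0 0 -0.5 2.7 0 1.5;0 0 0 -0.4 1.8 0 1.5;0 0 0 0 1.2 0 1.5;0 0 0 0 0.4 0 1.5;0 0 0 0 0 0 1.5;0 0 0 0 0 0.4 1.5;0 0 0 0 0 0.6 1.5;0 0 0 0 0 0.5 1.5;0 0 0 0 0 0 1.5;0 0 0 0 0 0 1.5"

```text
clock: 20.22
tool_pos: [513.4, 222.2, 123.2]
tool_rot: [-0.001, 0.0, 1.0, -0.0]
contact_force: [-0.1, -0.6, -2.2]
grip_width: 17.1
gripper_force: 58.8
```

```bash
python3 lid.py 43 145 175
```

```text
tcp [513.4 222.2 123.2] F [-0.1 -0.6 -2.2]
  return _methods._mean(a, axis=axis, dtype=dtype,
  ret = ret.dtype.type(ret / rcount)
Traceback (most recent call last):
  File "lid.py", line 14, in <module>
    print(n,len(q),"zmed",np.median(q[:,2]),"z10/90",np.percentile(q[:,2],[10,90]),"circ",circ(o[:,:2]),"bins",len(o), "coef tilt",np.linalg.lstsq(np.c_[q[:,:2]-q[:,:2].mean(0),np.ones(len(q))],q[:,2],rcond=None)[0][:2])
                                                     ~~~~~~~~~~~~~^^^^^^^^^^^^^^^^
IndexError: index -1 is out of bounds for axis 0 with size 0
```

```bash
sed -i 's/    q=P\[k\]; rr/    q=P[k]\n    if len(q)<40: print(n,"few",len(q)); continue\n    rr/' lid.py; python3 lid.py 43 145 175; python3 - <<'E'
from h import *
a=[]
for n,c in(("top",(252,171)),("side",(297,225))):
    p,d=bot.get_image(n); a.append(cv2.resize(p[c[1]-40:c[1]+40,c[0]-40:c[0]+40,::-1],(390,390),interpolation=2))
cv2.imwrite("pics/p2.png",np.hstack(a))
E
```

```text
tcp [513.7 222.6 123.6] F [-0.4 -0.1 -1. ]
top few 0
side 423 zmed 160.61710019850148 z10/90 [157.1 163.4] circ [514.  224.3  41.4] bins 45 coef tilt [-0. -0.]
```

View pics/p2.png

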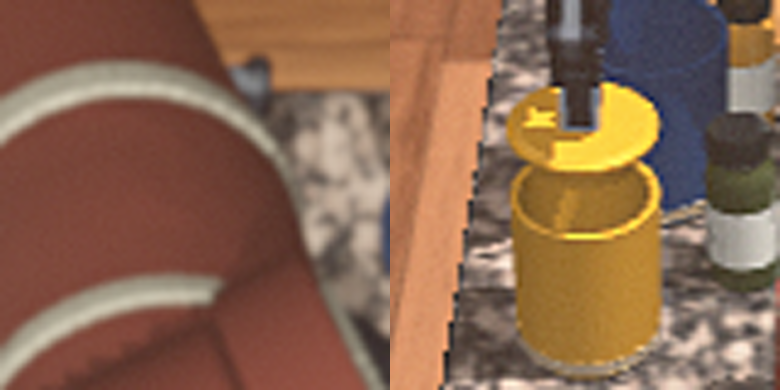

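The side view shows the yellow lid level above its jar, offset about +1.5 mm in y. I'll correct that and lower it.

>>> servo_tool --targets "0 0 0 -0.06 -0.15 0.4 1.5;0 0 0 0 0 0.6 1.5;0 0 0 0 0 0.7 1.5;0 0 0 0 0 0.6 1.5;0 0 0 0 0 0.5 1.5;0 0 0 0 0 0.4 1.5;0 0 0 0 0 0.3 1.5;0 0 0 0 0 0.2 1.5;0 0 0 0 0 0.2 1.5;0 0 0 0 0 0.2 1.5"

```text
clock: 21.3
tool_pos: [514.5, 221.9, 82.7]
tool_rot: [0.0, -0.001, 1.0, 0.0]
contact_force: [1.7, -0.1, -1.3]
grip_width: 17.1
gripper_force: 58.8
```

>>> servo_tool --targets "0 0 0 0 0 0.1 1.5;0 0 0 0 0 0.1 1.5;0 0 0 0 0 0.05 1.5;0 0 0 0 0 0.05 1.5;0 0 0 0 0 0.05 1.5;0 0 0 0 0 0.05 1.5;0 0 0 0 0 0 1.5;0 0 0 0 0 0 1.5;0 0 0 0 0 0 1.5;0 0 0 0 0 0 1.5"

```text
clock: 22.13
tool_pos: [514.4, 221.8, 78.7]
tool_rot: [0.0, -0.001, 1.0, 0.0]
contact_force: [0.0, 0.4, -1.0]
grip_width: 17.0
gripper_force: 58.8
```

>>> servo_tool --targets "0 0 0 0 0 0.05 1.5;0 0 0 0 0 0.05 1.5;0 0 0 0 0 0.05 1.5;0 0 0 0 0 0 1.5;0 0 0 0 0 0 1.5;0 0 0 0 0 0 1.5;0 0 0 0 0 0 1.5;0 0 0 0 0 0 1.5;0 0 0 0 0 0 1.5;0 0 0 0 0 0 1.5"

```text
clock: 22.97
tool_pos: [514.5, 221.9, 78.3]
tool_rot: [0.0, -0.001, 1.0, 0.0]
contact_force: [-2.0, -1.2, 6.1]
grip_width: 16.7
gripper_force: 59.5
```

Seated contact at 78.3. Releasing, checking, and heading for the red lid.

>>> servo_tool --targets "0 0 0 0 0 0 2;0 0 0 0 0 0 2.6;0 0 0 0 0 0 3.2;0 0 0 0 0 0 3.8;0 0 0 0 0 0 4.5;0 0 0 0 0 0 4.5;0 0 0 0 0 0 4.5;0 0 0 0 0 -0.5 4.5;0 0 0 0 0 -0.8 4.5;0 0 0 0 0 -1.2 4.5"

```text
clock: 23.8
tool_pos: [513.8, 221.5, 102.3]
tool_rot: [-0.001, -0.001, 1.0, -0.0]
contact_force: [0.3, 0.2, 0.2]
grip_width: 44.7
gripper_force: 0.0
```

>>> servo_tool --targets "0 0 0 0 0 -1.5 4.5;0 0 0 0 0 -2 4.5;0 0 0 0 0 -2 4.5;0 0 0 0.4 -1 0 4.5;0 0 0 0.4 -2.5 0 4.5;0 0 0 0.4 -3.8 0 4.5;0 0 0 0.4 -3.8 0 4.5;0 0 0 0.4 -3.8 0 4.5;0 0 0 0.4 -3.8 0 4.5;0 0 0 0.4 -3.8 0 4.5"

```text
clock: 24.63
tool_pos: [485.6, -5.4, 157.4]
tool_rot: [0.0, -0.001, 1.0, -0.0]
contact_force: [0.2, -0.5, -0.3]
grip_width: 45.0
gripper_force: 0.0
```

>>> servo_tool --targets "0 0 0 0.4 -3.8 0 4.5;0 0 0 0.4 -3.8 0 4.5;0 0 0 0.4 -3.8 0 4.5;0 0 0 0.4 -3.8 0 4.5;0 0 0 0.4 -3.8 0 4.5;0 0 0 0.4 -3.8 0 4.5;0 0 0 0.4 -3.8 0 4.5;0 0 0 0.5 -2 0 4.5;0 0 0 0 0 0 4.5;0 0 0 0 0 0 4.5"

```text
clock: 25.47
tool_pos: [452.6, -290.8, 157.1]
tool_rot: [-0.0, 0.001, 1.0, -0.0]
contact_force: [0.0, -0.0, -0.0]
grip_width: 44.9
gripper_force: 0.0
```

```bash
python3 lid.py 43 105 122 514.6 221.2
```

```text
tcp [ 452.6 -290.8  157.1] F [ 0. -0. -0.]
top 850 zmed 114.15864687954962 z10/90 [111.5 116.5] circ [514.7 221.5  42.4] bins 51 coef tilt [0. 0.]
side 475 zmed 115.04447314741276 z10/90 [110.3 117.8] circ [514.5 224.   41.8] bins 51 coef tilt [ 0. -0.]
```

Yellow is seated (disc top 114–115, level). Down onto the red knob.

>>> servo_tool --targets "0 0 0 0 0.3 1 4.5;0 0 0 0 0 2 4.5;0 0 0 0 0 2.4 4.5;0 0 0 0 0 2.2 4.5;0 0 0 0 0 1.5 4.5;0 0 0 0 0 1 4.5;0 0 0 0 0 0.5 4.5;0 0 0 0 0 0.4 4.5;0 0 0 0 0 0 4.5;0 0 0 0 0 0 4.5"

```text
clock: 26.4
tool_pos: [454.6, -286.3, 47.9]
tool_rot: [0.001, -0.001, 1.0, -0.0]
contact_force: [-0.1, -1.0, -1.3]
grip_width: 44.9
gripper_force: 0.0
```

```bash
python3 tip.py; python3 knob.py 452.5 -288 84.5
```

```text
[ 454.6 -286.3   47.9]
319 144 [ 464.1 -270.    93.1] [109 122 128]
320 145 [ 460.2 -252.6   98.6] [76 82 86]
320 144 [ 460.1 -250.6  103.7] [47 40 40]
320 143 [ 460.2 -252.5  106.7] [56 44 40]
324 142 [ 446.  -256.3  108.9] [139 138 136]
323 142 [ 449.5 -250.1  112.2] [92 93 95]
side 3 (array([ 446.3, -288.5,   81.8]), array([ 448.1, -287. ,   82.6]), array([10.7, 13.9,  6.3]))
top 27 (array([ 448.7, -289.4,   85.4]), array([ 449.4, -294. ,   84.6]), array([11.2, 27.8, 10.2]))
```

>>> servo_tool --targets "0 0 0 0.2 -0.13 0.2 4.5;0 0 0 0 0 0.3 4.5;0 0 0 0 0 0.3 4.5;0 0 0 0 0 0.2 4.5;0 0 0 0 0 0.2 4.5;0 0 0 0 0 0.13 4.5;0 0 0 0 0 0 4.5;0 0 0 0 0 0 4;0 0 0 0 0 0 3.5;0 0 0 0 0 0 3"

```text
clock: 27.38
tool_pos: [452.1, -287.6, 34.0]
tool_rot: [0.0, -0.001, 1.0, -0.0]
contact_force: [-0.6, 0.4, -0.2]
grip_width: 30.2
gripper_force: 0.0
```

>>> servo_tool --targets "0 0 0 0 0 0 1.5;0 0 0 0 0 0 1.5;0 0 0 0 0 0 1.5;0 0 0 0 0 0 1.5;0 0 0 0 0 0 1.5;0 0 0 0 0 0 1.5;0 0 0 0 0 0 1.5;0 0 0 0 0 0 1.5;0 0 0 0 0 0 1.5;0 0 0 0 0 0 1.5" --squeeze 55

```text
clock: 28.22
tool_pos: [452.3, -288.0, 34.2]
tool_rot: [0.0, -0.001, 1.0, -0.0]
contact_force: [-0.8, -0.8, 5.3]
grip_width: 17.0
gripper_force: 53.9
```

>>> servo_tool --targets "0 0 0 0 0 -0.3 1.5;0 0 0 0 0 -0.6 1.5;0 0 0 0 0 -1.1 1.5;0 0 0 0 0 -1.6 1.5;0 0 0 0 0 -1.8 1.5;0 0 0 0 0 -1.8 1.5;0 0 0 0 0 -1.6 1.5;0 0 0 0 0 -1 1.5;0 0 0 0 0 -0.6 1.5;0 0 0 0 0 -0.3 1.5"

```text
clock: 29.05
tool_pos: [451.9, -287.3, 141.4]
tool_rot: [0.0, -0.001, 1.0, 0.0]
contact_force: [0.0, -0.6, -0.9]
grip_width: 17.0
gripper_force: 53.7
```

>>> servo_tool --targets "0 0 0 0 1 0 1.5;0 0 0 0 2 0 1.5;0 0 0 0 3 0 1.5;0 0 0 0 3.2 0 1.5;0 0 0 0 3.2 0 1.5;0 0 0 0 3.2 0 1.5;0 0 0 0 3.2 0 1.5;0 0 0 0 3.2 0 1.5;0 0 0 0 3.2 0 1.5;0 0 0 0 3.2 0 1.5"

```text
clock: 29.88
tool_pos: [450.0, -1.2, 140.0]
tool_rot: [-0.001, -0.001, 1.0, 0.0]
contact_force: [0.9, -0.0, -1.0]
grip_width: 16.8
gripper_force: 53.8
```

>>> servo_tool --targets "0 0 0 0 3.2 0 1.5;0 0 0 0 3.2 0 1.5;0 0 0 0 3.2 0 1.5;0 0 0 0 3.2 0 1.5;0 0 0 0.8 3.2 0 1.5;0 0 0 1.5 3.2 0 1.5;0 0 0 1.5 3.2 0 1.5;0 0 0 1.5 3.2 0 1.5;0 0 0 1.3 2.5 0 1.5;0 0 0 1 1.5 0 1.5"

```text
clock: 30.72
tool_pos: [371.6, 296.1, 139.8]
tool_rot: [-0.002, -0.004, 1.0, 0.0]
contact_force: [-1.5, -0.5, -0.9]
grip_width: 17.1
gripper_force: 53.8
```

>>> servo_tool --targets "0 0 0 0.5 0.15 0 1.5;0 0 0 0.16 0 0 1.5;0 0 0 0 0 0 1.5;0 0 0 0 0 0.5 1.5;0 0 0 0 0 0.7 1.5;0 0 0 0 0 0.7 1.5;0 0 0 0 0 0.5 1.5;0 0 0 0 0 0.3 1.5;0 0 0 0 0 0 1.5;0 0 0 0 0 0 1.5"

```text
clock: 31.55
tool_pos: [368.7, 293.7, 113.6]
tool_rot: [-0.0, -0.0, 1.0, -0.0]
contact_force: [0.5, -0.8, -0.9]
grip_width: 16.9
gripper_force: 53.8
```

```bash
python3 lid.py 36 135 165; python3 - <<'E'
from h import *
a=[]
for n,c in(("top",(224,220)),("side",(349,245))):
    p,d=bot.get_image(n); a.append(cv2.resize(p[c[1]-40:c[1]+40,c[0]-40:c[0]+40,::-1],(390,390),interpolation=2))
cv2.imwrite("pics/p3.png",np.hstack(a))
E
```

```text
tcp [368.7 293.7 113.6] F [ 0.5 -0.8 -0.9]
top 228 zmed 149.36495346610297 z10/90 [146.5 152.1] circ [369.9 292.9  34.4] bins 23 coef tilt [-0.  0.]
side 327 zmed 150.2113814122987 z10/90 [146.9 153.1] circ [369.9 294.7  34.4] bins 43 coef tilt [-0. -0.]
```

View pics/p3.png

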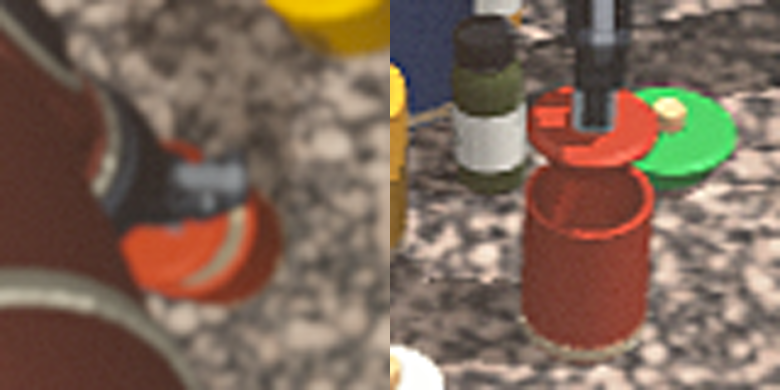

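Red lid centre matches the jar within 1 mm in both views. Lowering.

>>> servo_tool --targets "0 0 0 -0.05 0 0.4 1.5;0 0 0 0 0 0.6 1.5;0 0 0 0 0 0.7 1.5;0 0 0 0 0 0.6 1.5;0 0 0 0 0 0.5 1.5;0 0 0 0 0 0.4 1.5;0 0 0 0 0 0.3 1.5;0 0 0 0 0 0.2 1.5;0 0 0 0 0 0.2 1.5;0 0 0 0 0 0.2 1.5"

```text
clock: 32.58
tool_pos: [369.3, 293.9, 72.8]
tool_rot: [0.0, -0.001, 1.0, 0.0]
contact_force: [-0.4, -0.1, -0.2]
grip_width: 17.1
gripper_force: 53.8
```

>>> servo_tool --targets "0 0 0 0 0 0.1 1.5;0 0 0 0 0 0.1 1.5;0 0 0 0 0 0.05 1.5;0 0 0 0 0 0.05 1.5;0 0 0 0 0 0.05 1.5;0 0 0 0 0 0.05 1.5;0 0 0 0 0 0 1.5;0 0 0 0 0 0 1.5;0 0 0 0 0 0 1.5;0 0 0 0 0 0 1.5"

```text
clock: 33.42
tool_pos: [369.2, 293.8, 68.9]
tool_rot: [-0.0, -0.001, 1.0, 0.0]
contact_force: [-0.1, -0.3, -0.7]
grip_width: 16.9
gripper_force: 53.8
```

>>> servo_tool --targets "0 0 0 0 0 0.05 1.5;0 0 0 0 0 0.05 1.5;0 0 0 0 0 0.05 1.5;0 0 0 0 0 0 1.5;0 0 0 0 0 0 1.5;0 0 0 0 0 0 1.5;0 0 0 0 0 0 1.5;0 0 0 0 0 0 1.5;0 0 0 0 0 0 1.5;0 0 0 0 0 0 1.5"

```text
clock: 34.25
tool_pos: [369.3, 293.9, 68.5]
tool_rot: [0.0, -0.001, 1.0, 0.0]
contact_force: [-2.3, -1.5, 8.5]
grip_width: 17.0
gripper_force: 54.8
```

Contact. Releasing and going back for the blue lid.

>>> servo_tool --targets "0 0 0 0 0 0 2;0 0 0 0 0 0 2.6;0 0 0 0 0 0 3.2;0 0 0 0 0 0 3.8;0 0 0 0 0 0 4.5;0 0 0 0 0 0 4.5;0 0 0 0 0 0 4.5;0 0 0 0 0 -0.5 4.5;0 0 0 0 0 -0.8 4.5;0 0 0 0 0 -1.2 4.5"

```text
clock: 35.08
tool_pos: [368.7, 293.4, 92.6]
tool_rot: [-0.001, -0.001, 1.0, -0.001]
contact_force: [-0.3, -0.5, -0.7]
grip_width: 45.2
gripper_force: 0.0
```

>>> servo_tool --targets "0 0 0 0 0 -2 4.5;0 0 0 0 0 -2.5 4.5;0 0 0 0 0 -2 4.5;0 0 0 -1 -1 0 4.5;0 0 0 -1.5 -2.5 0 4.5;0 0 0 -1.6 -3.6 0 4.5;0 0 0 -1.6 -3.6 0 4.5;0 0 0 -1.6 -3.6 0 4.5;0 0 0 -1 -3.8 0 4.5;0 0 0 0 -3.8 0 4.5"

```text
clock: 35.92
tool_pos: [455.1, 73.0, 158.5]
tool_rot: [0.002, -0.0, 1.0, 0.0]
contact_force: [0.8, -0.3, 0.5]
grip_width: 44.8
gripper_force: 0.0
```

>>> servo_tool --targets "0 0 0 0 -3.8 0 4.5;0 0 0 0 -3.8 0 4.5;0 0 0 0 -3.8 0 4.5;0 0 0 0 -3.8 0 4.5;0 0 0 0 -3.8 0 4.5;0 0 0 0 -3.8 0 4.5;0 0 0 0 -3.8 0 4.5;0 0 0 0 -3 0 4.5;0 0 0 0 -2 0 4.5;0 0 0 0 0 0 4.5"

```text
clock: 36.75
tool_pos: [451.8, -247.7, 158.4]
tool_rot: [0.001, 0.004, 1.0, -0.002]
contact_force: [-0.2, -1.8, -0.1]
grip_width: 44.7
gripper_force: 0.0
```

```bash
python3 lid.py 36 95 112 369.7 293.5; python3 knob.py 452 -288 61.5;python3 knob.py 463 -288 61.5;python3 lid.py 49 38 52 455 -285
```

```text
tcp [ 451.8 -247.7  158.4] F [-0.2 -1.8 -0.1]
top 619 zmed 104.25950743259523 z10/90 [101.5 106.7] circ [370.5 293.4  35.1] bins 51 coef tilt [0. 0.]
side 374 zmed 104.65877536669564 z10/90 [ 99.9 107.7] circ [369.9 295.   35. ] bins 51 coef tilt [ 0. -0.]
side 15 (array([ 453.1, -289.6,   61.4]), array([ 453.6, -289.6,   61.3]), array([14.8, 17.2, 11. ]))
top 43 (array([ 453.9, -289.1,   59.8]), array([ 454.3, -289.2,   60.8]), array([17. , 17.4,  9.7]))
side 18 (array([ 454.2, -287.3,   61.6]), array([ 453.6, -289.4,   61.8]), array([14.9, 23.3, 11.1]))
top 42 (array([ 454.1, -289.3,   59.8]), array([ 454.4, -290.1,   60. ]), array([16.3, 18.6,  8.2]))
tcp [ 453.2 -239.2  157.6] F [ 0.  -0.  -0.1]
top 867 zmed 45.033086280527755 z10/90 [42.2 47.3] circ [ 453.9 -289.9   47.7] bins 43 coef tilt [0. 0.]
side 262 zmed 46.569605841473106 z10/90 [42.9 49.8] circ [ 454.3 -287.5   46.1] bins 49 coef tilt [ 0. -0.]
```

Red is seated. The blue knob is at (454, −289.3) with top at 61 and disc at 45.5.

>>> servo_tool --targets "0 0 0 -0.08 -1.5 0 4.5;0 0 0 0 -2 0 4.5;0 0 0 0 -1.5 1.5 4.5;0 0 0 0 0 2.2 4.5;0 0 0 0 0 2.2 4.5;0 0 0 0 0 2.2 4.5;0 0 0 0 0 1.5 4.5;0 0 0 0 0 1 4.5;0 0 0 0 0 0.3 4.5;0 0 0 0 0 0 4.5"

```text
clock: 37.98
tool_pos: [453.6, -290.6, 48.0]
tool_rot: [-0.0, -0.001, 1.0, 0.0]
contact_force: [1.6, 0.2, 0.2]
grip_width: 45.1
gripper_force: 0.0
```

>>> servo_tool --targets "0 0 0 0 0 0.5 4.5;0 0 0 0 0 0.5 4.5;0 0 0 0 0 0 4.5;0 0 0 0 0 0 4.5;0 0 0 0 0 0 4.5;0 0 0 0 0 0 4.5;0 0 0 0 0 0 4.5;0 0 0 0 0 0 4.5;0 0 0 0 0 0 4.5;0 0 0 0 0 0 4.5"

```text
clock: 38.82
tool_pos: [453.7, -291.1, 38.5]
tool_rot: [0.0, -0.001, 1.0, -0.0]
contact_force: [0.2, 1.3, -0.4]
grip_width: 44.8
gripper_force: 0.0
```

>>> servo_tool --targets "0 0 0 0 0.15 0.5 4.5;0 0 0 0 0 0.6 4.5;0 0 0 0 0 0.5 4.5;0 0 0 0 0 0.4 4.5;0 0 0 0 0 0.3 4.5;0 0 0 0 0 0.3 4.5;0 0 0 0 0 0.2 4.5;0 0 0 0 0 0.12 4.5;0 0 0 0 0 0 4;0 0 0 0 0 0 3"

```text
clock: 39.65
tool_pos: [453.7, -289.7, 9.3]
tool_rot: [0.0, -0.001, 1.0, -0.0]
contact_force: [-0.1, 0.2, -0.0]
grip_width: 30.6
gripper_force: 0.0
```

>>> servo_tool --targets "0 0 0 0 0 0 1.5;0 0 0 0 0 0 1.5;0 0 0 0 0 0 1.5;0 0 0 0 0 0 1.5;0 0 0 0 0 0 1.5;0 0 0 0 0 0 1.5;0 0 0 0 0 0 1.5;0 0 0 0 0 0 1.5;0 0 0 0 0 0 1.5;0 0 0 0 0 0 1.5" --squeeze 65

```text
clock: 40.48
tool_pos: [454.0, -290.1, 9.7]
tool_rot: [0.0, -0.001, 1.0, -0.0]
contact_force: [0.1, -0.7, 5.5]
grip_width: 16.5
gripper_force: 63.7
```

>>> servo_tool --targets "0 0 0 0 0 -0.3 1.5;0 0 0 0 0 -0.7 1.5;0 0 0 0 0 -1.3 1.5;0 0 0 0 0 -1.9 1.5;0 0 0 0 0 -2.2 1.5;0 0 0 0 0 -2.2 1.5;0 0 0 0 0 -2.2 1.5;0 0 0 0 0 -1.8 1.5;0 0 0 0 0 -1.2 1.5;0 0 0 0 0 -0.6 1.5"

```text
clock: 41.32
tool_pos: [454.1, -289.5, 154.9]
tool_rot: [0.001, -0.001, 1.0, -0.0]
contact_force: [0.2, -0.1, -1.8]
grip_width: 17.0
gripper_force: 63.6
```

>>> servo_tool --targets "0 0 0 -0.2 1 0 1.5;0 0 0 -0.2 2 0 1.5;0 0 0 -0.3 3 0 1.5;0 0 0 -0.3 3.2 0 1.5;0 0 0 -0.3 3.2 0 1.5;0 0 0 -0.3 3.2 0 1.5;0 0 0 -0.3 3.2 0 1.5;0 0 0 -0.3 3.2 0 1.5;0 0 0 -0.3 3.2 0 1.5;0 0 0 -0.2 3.2 0 1.5"

```text
clock: 42.15
tool_pos: [478.9, -2.9, 152.0]
tool_rot: [-0.002, -0.001, 1.0, 0.0]
contact_force: [0.2, 0.3, -1.1]
grip_width: 16.6
gripper_force: 63.7
```

>>> servo_tool --targets "0 0 0 -0.2 3 0 1.5;0 0 0 0 2.5 0 1.5;0 0 0 0 1.6 0 1.5;0 0 0 0 0.8 0 1.5;0 0 0 0 0 0 1.5;0 0 0 0 0 0.4 1.5;0 0 0 0 0 0.6 1.5;0 0 0 0 0 0.5 1.5;0 0 0 0 0 0 1.5;0 0 0 0 0 0 1.5"

```text
clock: 42.98
tool_pos: [481.8, 72.3, 137.6]
tool_rot: [-0.001, 0.0, 1.0, -0.0]
contact_force: [-0.6, -0.3, -1.2]
grip_width: 16.6
gripper_force: 63.7
```

```bash
python3 lid.py 49 160 190; python3 - <<'E'
from h import *
a=[]
for n,c in(("top",(310,175)),("side",(311,195))):
    p,d=bot.get_image(n); a.append(cv2.resize(p[c[1]-40:c[1]+40,c[0]-40:c[0]+40,::-1],(390,390),interpolation=2))
cv2.imwrite("pics/p4.png",np.hstack(a))
E
```

```text
tcp [481.8  72.3 137.6] F [-0.6 -0.3 -1.2]
top few 0
side 441 zmed 174.7412925843596 z10/90 [171.2 177.4] circ [482.6  75.8  47. ] bins 46 coef tilt [ 0. -0.]
```

View pics/p4.png

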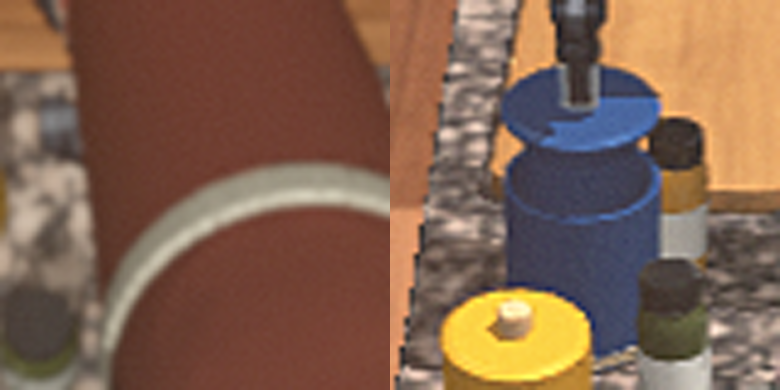

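The blue lid is level over its jar. Allowing for the side view's usual +2 mm in y, it is centred to about 1 mm. Lowering.

>>> servo_tool --targets "0 0 0 -0.08 0.05 0.5 1.5;0 0 0 0 0 0.7 1.5;0 0 0 0 0 0.7 1.5;0 0 0 0 0 0.6 1.5;0 0 0 0 0 0.5 1.5;0 0 0 0 0 0.4 1.5;0 0 0 0 0 0.3 1.5;0 0 0 0 0 0.2 1.5;0 0 0 0 0 0.2 1.5;0 0 0 0 0 0.2 1.5"

```text
clock: 44.02
tool_pos: [483.2, 74.0, 95.2]
tool_rot: [0.0, -0.001, 1.0, 0.0]
contact_force: [0.3, -0.3, -1.6]
grip_width: 16.4
gripper_force: 63.7
```

>>> servo_tool --targets "0 0 0 0 0 0.1 1.5;0 0 0 0 0 0.1 1.5;0 0 0 0 0 0.05 1.5;0 0 0 0 0 0.05 1.5;0 0 0 0 0 0.05 1.5;0 0 0 0 0 0.05 1.5;0 0 0 0 0 0 1.5;0 0 0 0 0 0 1.5;0 0 0 0 0 0 1.5;0 0 0 0 0 0 1.5"

```text
clock: 44.85
tool_pos: [483.1, 74.0, 91.3]
tool_rot: [0.0, -0.001, 1.0, 0.0]
contact_force: [-0.1, -0.3, -2.1]
grip_width: 16.5
gripper_force: 63.7
```

>>> servo_tool --targets "0 0 0 0 0 0.05 1.5;0 0 0 0 0 0.05 1.5;0 0 0 0 0 0.05 1.5;0 0 0 0 0 0 1.5;0 0 0 0 0 0 1.5;0 0 0 0 0 0 1.5;0 0 0 0 0 0 1.5;0 0 0 0 0 0 1.5;0 0 0 0 0 0 1.5;0 0 0 0 0 0 1.5"

```text
clock: 45.68
tool_pos: [483.2, 74.0, 90.9]
tool_rot: [0.0, -0.001, 1.0, 0.0]
contact_force: [-2.3, -0.2, 7.6]
grip_width: 16.4
gripper_force: 64.7
```

Contact. Releasing, rising and moving clear for a final check.

>>> servo_tool --targets "0 0 0 0 0 0 2;0 0 0 0 0 0 2.6;0 0 0 0 0 0 3.2;0 0 0 0 0 0 3.8;0 0 0 0 0 0 4.5;0 0 0 0 0 0 4.5;0 0 0 0 0 0 4.5;0 0 0 0 0 -0.5 4.5;0 0 0 0 0 -0.8 4.5;0 0 0 0 0 -1.2 4.5"

```text
clock: 46.52
tool_pos: [482.4, 73.9, 114.9]
tool_rot: [-0.001, -0.001, 1.0, -0.0]
contact_force: [0.2, 0.3, 0.3]
grip_width: 44.8
gripper_force: 0.0
```

>>> servo_tool --targets "0 0 0 0 0 -2 4.5;0 0 0 0 0 -2.5 4.5;0 0 0 0 -1 -2 4.5;0 0 0 0 -2.5 0 4.5;0 0 0 0 -3.6 0 4.5;0 0 0 0 -3.6 0 4.5;0 0 0 0 -3.6 0 4.5;0 0 0 0 -3.6 0 4.5;0 0 0 0 -3.6 0 4.5;0 0 0 0 -3.6 0 4.5"

```text
clock: 47.35
tool_pos: [483.3, -178.8, 180.8]
tool_rot: [0.001, -0.001, 1.0, -0.0]
contact_force: [1.3, -0.2, 0.1]
grip_width: 45.2
gripper_force: 0.0
```

>>> servo_tool --targets "0 0 0 0 -2 0 4.5;0 0 0 0 -1 0 4.5;0 0 0 0 0 0 4.5;0 0 0 0 0 0 4.5;0 0 0 0 0 0 4.5;0 0 0 0 0 0 4.5;0 0 0 0 0 0 4.5;0 0 0 0 0 0 4.5;0 0 0 0 0 0 4.5;0 0 0 0 0 0 4.5"

```text
clock: 48.18
tool_pos: [483.4, -206.6, 179.7]
tool_rot: [-0.0, -0.001, 1.0, 0.0]
contact_force: [0.4, 0.6, 0.8]
grip_width: 45.3
gripper_force: 0.0
```

```bash
python3 lid.py 49 117 134 483 73.5;python3 lid.py 43 105 122 514.6 221.2; python3 lid.py 36 95 112 369.7 293.5;python3 lid.py 31 85 102 477 438.5; python3 - <<'E'
from h import *
a=[]
p,d=bot.get_image("top"); q,d=bot.get_image("side")
cv2.imwrite("pics/fin.png",np.hstack([cv2.resize(p[130:260,140:340,::-1],(460,299)),cv2.resize(q[160:330,260:400,::-1],(246,299))]))
E
```

```text
tcp [ 483.4 -206.6  179.7] F [0.4 0.6 0.8]
top 1156 zmed 126.36935303457432 z10/90 [123.9 128.6] circ [483.4  74.2  48.5] bins 51 coef tilt [0. 0.]
side 495 zmed 127.488390568628 z10/90 [122.9 130.1] circ [483.5  76.   47.6] bins 50 coef tilt [ 0. -0.]
tcp [ 483.4 -206.9  179.7] F [-0.3 -1.2  0.1]
top 852 zmed 114.10236206056697 z10/90 [111.4 116.3] circ [514.9 221.7  42.4] bins 51 coef tilt [0. 0.]
side 476 zmed 115.06531533624468 z10/90 [110.7 117.6] circ [514.2 223.7  41.4] bins 51 coef tilt [-0. -0.]
tcp [ 483.3 -207.   179.7] F [-0.1 -0.1 -0. ]
top 616 zmed 104.30028217390424 z10/90 [101.2 106.6] circ [370.5 293.5  35.1] bins 51 coef tilt [0. 0.]
side 367 zmed 104.8038066739324 z10/90 [100.9 107.7] circ [370.1 295.3  35.1] bins 51 coef tilt [-0. -0.]
tcp [ 483.4 -207.1  179.7] F [-0.5  1.  -0.1]
top 427 zmed 94.23242651201156 z10/90 [91.4 96.7] circ [476.6 438.   30.4] bins 51 coef tilt [0. 0.]
side 358 zmed 93.74650244648689 z10/90 [88.8 96.9] circ [476.9 440.   29.9] bins 50 coef tilt [-0.  -0.1]
```

View pics/fin.png

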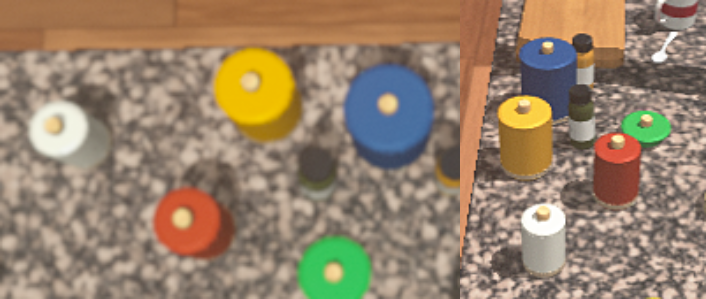

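All four jars are closed: in the top view the lids are at white (55,125), red (183,218), yellow (250,80) and blue (388,103), each level and at its seated height. The spice jars and the green decoy lid are untouched. Handing in.

```bash
python3 -c "
from workcell import bot
print(bot.job_done())"
```

```text
the job is handed in; nothing more can be done
None
```

All four lids are on the jars of their own colour, measured level and within about 1 mm of seated height, and the job is handed in at about 48 s; the hand-in returned no verdict.

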